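# Load a flange plate into the drill jig and lock its leaf with the bayonet knob

### The job

Get the drill jig ready for drilling: push the aluminium flange plate up the lead-in ramp and over the lip until it drops flat into the nest against the stop, then swing the hinged leaf down onto the jig. Lock the leaf with its spring-loaded bayonet knob - push it in, turn it clockwise and let it come back up into the notch - and leave everything else on the bench where it lies.

Things in the scene. Friction and masses are not known exactly. Their poses are not given: they have to be found in the camera images.
- jig: drill jig bolted to the bench: green base 10 mm thick, steel rails. Origin on the bench top under the middle of the nest; z up. The work enters in the jig's -y direction (from its +y side); the leaf hinges at the +x side; the knob's brass socket is at the -x side
- nest (a point): middle of the nest floor, 10 mm above the bench; axes as the jig's. Nest: 96 mm wide (x) between rails that rise to 28 mm above the bench, 125 mm long (y): stop face at y = -62.5 mm, lip at y = +62.5 mm
- lip (a point): middle of the lip's top, 15 mm above the bench, 5 mm above the nest floor; at jig x = 0, y = 66.7 mm; lip 8 mm wide. The steel ramp rises to it from the bench over 70 mm (foot at jig y = 141 mm), between side guides 30 mm high that flare from 96 mm apart at the lip to about 135 mm at the foot. A pushed plate's tail rises with the ramp, then drops: let the finger rise with it
- flange_center (a point): centre of the loose aluminium flange plate, half-way up: 92 (its x) x 120 (its y) x 24 mm high, 40 mm bore, about 0.6 kg, too wide to grasp. Starts flat on the bench on the jig's +y side, within 10 mm and 0.1 rad of in line with the nest, 20 to 50 mm before the ramp. Seated: centre 22 mm above the bench, 2 mm play to each rail, 5 mm along y
- leaf (a joint): angle of the hinged aluminium leaf (bush plate), rad: 0 = shut, level; grows as it is lifted, to 2.1. Starts open, leaning back. Stiff hinge: it stays where left; about 3 N at its free end moves it. Axis along jig y at x = +66 mm, 39 mm above the bench. Leaf: 6 mm thick, reaches 176 mm from the axis, jig y = -54 to +40 mm. Shuts only over a plate lying flat
- leaf_pad (a point): bare spot on the leaf's outer face (upper face when shut) to push it by: 150 mm from the hinge axis, at jig y = +22 mm, 18 mm from the leaf's +y edge and 44 mm to the +y side of the knob's axis. z points out of the face (up when shut), x towards the hinge. Shut: jig x = -84 mm, 42 mm above the bench
- knob_disc (a point): centre of the upper face of the bayonet knob's black disc (54 mm diameter), on the leaf at jig x = -78, y = -22 mm, 72 mm above the bench when shut and the knob is out. A red wing 14 mm thick (x), 50 long (y), 22 high stands on it; 20 mm of disc beside the wing is free to press on. z: knob's axis, outward; turns with the knob
- plunger (a joint): how far the knob is pushed in, m: 0 = out, 0.014 = bottomed. Spring: 6 N at first, 0.7 N more per mm, 14 N at 0.0115. With the leaf shut its cross pin stands in the socket's entry slot; it must be in more than 0.011 to turn. Let go in the notch, it rises back to about 0.0055 and stays
- knob (a joint): turn of the knob, rad, growing clockwise seen from above: 0 = wing along the jig's y, cross pin in line with the entry slot (starts within 0.06 of it); notch centred at 1.08, end stop at about 1.2; trying to turn it without pushing it in only jams the pin
- vernier_caliper: steel vernier caliper, 200 mm, bystander
- ratchet: ratchet with black handle, 184 mm, bystander
- screwdriver_2: screwdriver with blue handle, 176 mm, bystander
- spray_can: aerosol can, 65 mm diameter, 219 mm tall, standing, bystander; origin at the middle of its underside

How it is judged:
By the outcome, as a careful person would: the job done as asked, in the order asked, and still so for the second after the job is handed in, with the robot touching nothing.
It also fails if it takes over 69 s, if anything falls off the work surface, if the arm or the gripper's body presses on something with over 40 N, if the wrist force passes 120 N, or if a joint passes its speed limit or range.

### The arm

A 6-joint arm with a two-finger parallel gripper is mounted at the origin on a cart in front of the work surface, level with it; the furniture and walls round the work are solid. World frame = base frame: x ahead of the robot, y to its left, z up, the work surface at z = 0. Lengths are in m, angles in rad, forces in N, time in s.
With the tool pointing down it reaches from about 0.3 to 0.875 m from the base axis. Payload 6.4 kg.
Tool frame: the origin (TCP) lies midway between the tips of the shut fingers; the grasp point (between the pads) lies 19 mm behind it; z points along the fingers, y is the line along which they close (so a half turn about z gives the same grasp; the last joint's range is limited). The gripper opens to 85 mm and grips with 20 to 120 N. Pads are 22 mm wide; open, the fingers measure 114 mm over their backs; the gripper's body (76 mm by 85 mm) begins 54 mm behind the grasp point. The pads swing forward as they close: fully open they stand 13 mm farther back than shut.
Start: joints at [1.065, 0.181, 1.607, -0, 1.354, -0.206], TCP at [0.17, 0.549, 0.211] pointing down, gripper open.
Joint ranges: [-2.99, 2.99], [-0.89, 2.07], [0.3, 2.58], [-1.14, 4.28], [0, 2.63], [-3.12, 3.12]. Speed limits (rad/s): [2.57, 2.57, 3.01, 3.14, 3.14, 3.14].

### API

Orientations are given as [roll, pitch, yaw] about the fixed x, y, z axes, in that order (R = Rz(yaw) Ry(pitch) Rx(roll)).
In Python, from station import arm, imaging, sign_off, monitor gives the robot as it stands. Calls block until the motion is done:
- arm.move_pose(position, orientation): joint-space move of the TCP to a pose.
- arm.move_straight(position, rotation=None, rate=0.15): straight line of the TCP; rotation=None keeps the orientation; rate is the mean speed in m/s.
- arm.move_joints(angles): joint-space move.
- arm.command_gripper(opening, strength=None): finger opening in m; strength is the grip in N (None keeps the last); returns when the fingers have stopped.
- arm.sleep(seconds).
- arm.inverse_kinematics(position, orientation): joint angles nearest the present ones, or None.
- imaging.capture(name): name is "scene" or "top"; returns (picture, depth): 384x512x3 uint8, red, green, blue; 384x512 float32, m along the optical axis (not along the pixel's ray), 0 where there is no reading.
- imaging.camera_model(name): a dict with "intrinsics" (3x3 intrinsics, pixels), "xyz" and "attitude" of the camera in the world. Camera axes: x right, y down, z forward; pixel columns grow to the right and rows downward; lengths in m; the calibration is good to about 2 mm. A picture is of the moment at which its call begins. camera_model takes no time and is no camera call.
A pose or a line that the arm cannot do raises arm.IKError and nothing moves.
- sign_off(): hands the job in; it is judged then, once.
Readings, each from a call of its own:
- monitor.get_time(): time.
- monitor.get_joint_positions(): joint angles.
- monitor.get_joint_velocities(): joint speeds.
- monitor.get_effort(): joint torques, N m.
- monitor.get_position(): TCP position.
- monitor.get_orientation(): TCP orientation.
- monitor.get_wrist_force(): force on the tool from outside, world axes, zero at the start.
- monitor.get_ft_torque(): the same for the moment, N m.
- monitor.get_opening(): finger opening in m.
- monitor.get_grasp_force(): force on a finger pad.
Only numpy, scipy, OpenCV 4.12 (cv2) and the standard library are available. Lean on these libraries where they do the work, as an engineer would, in place of code of your own. Each camera call takes 0.05 s, during which the arm holds its last target. There are 200 camera calls.

## Working session

There is one attempt and no reset: what is moved stays moved. The work goes in short steps, each a Python script; the robot and the scene stay as the last script left them, time stands still between calls to the robot, and variables do not carry over. Pictures are saved under pics/ and viewed, at most 10 in all, crops included, and the job is handed in when it is done.

```bash
ls; mkdir -p pics; python3 - <<'E'
from station import arm, imaging, monitor
import cv2, numpy as np
for n in("scene","top"):
    p,d=imaging.capture(n); cv2.imwrite(f"pics/{n}0.png",cv2.cvtColor(p,cv2.COLOR_RGB2BGR)); np.save(f"{n}0.npy",d)
    print(n,imaging.camera_model(n))
print(monitor.get_time(),monitor.get_orientation())
E
```

```text
pics
scene {'intrinsics': array([[347.0251054 ,   0.        , 255.24769536],
       [  0.        , 347.0251054 , 194.96181803],
       [  0.        ,   0.        ,   1.        ]]), 'xyz': array([0.20697327, 0.46104203, 0.68815225]), 'attitude': array([-2.34218773, -0.00569192, -2.61106163])}
top {'intrinsics': array([[401.17591886,   0.        , 252.18644337],
       [  0.        , 401.17591886, 187.54650201],
       [  0.        ,   0.        ,   1.        ]]), 'xyz': array([ 0.37694996, -0.08077448,  1.03665877]), 'attitude': array([-2.99893074, -0.00457851, -1.55439996])}
0.1 [-3.14002506e+00 -3.19986333e-04  2.84182864e+00]
```

View pics/scene0.png

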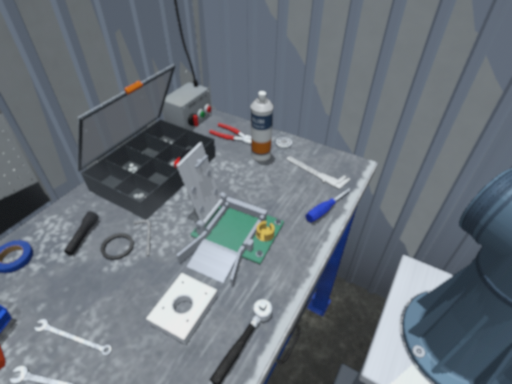

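View pics/top0.png

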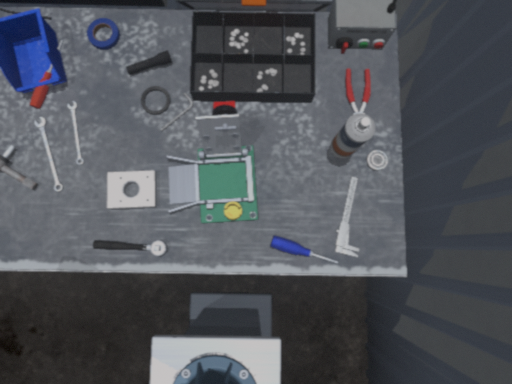

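The top view shows the plate at about (131,189), the ramp at 182, the green nest at (225,180), the brass socket at (233,210), and the leaf leaning back near (222,130). Jig axes are roughly aligned with the world axes. Next I measure them.

```bash
cat > h.py <<'E'
import numpy as np, cv2
from scipy.spatial.transform import Rotation as R
from station import arm, imaging, monitor
def cloud(n,d):
    m=imaging.camera_model(n);K=m["intrinsics"];v,u=np.mgrid[:384,:512]
    c=np.stack([(u-K[0,2])/K[0,0]*d,(v-K[1,2])/K[1,1]*d,d],-1)
    return c@R.from_euler("xyz",m["attitude"]).as_matrix().T+m["xyz"]
def rect(P):
    r=cv2.minAreaRect(P[:,:2].astype(np.float32)); return r
E
python3 - <<'E'
from h import *
for n in("top","scene"):
    p=cv2.cvtColor(cv2.imread(f"pics/{n}0.png"),cv2.COLOR_BGR2RGB).astype(int);d=np.load(f"{n}0.npy");W=cloud(n,d);z=W[...,2]
    hsv=cv2.cvtColor(p.astype(np.uint8),cv2.COLOR_RGB2HSV)
    x,y=W[...,0],W[...,1]
    print(n,"bench z",np.median(z[(x>.3)&(x<.6)&(y>0.0)&(y<.3)&(d>0)]))
    reg=(d>0)&(x>.25)&(x<.75)&(y>-.2)&(y<.3)
    pl=reg&(z>.015)&(z<.033)&(y>.1)&(p.min(-1)>150)
    k,l,s,c=cv2.connectedComponentsWithStats(pl.astype(np.uint8)); i=1+np.argmax(s[1:,4]); Q=W[l==i]
    print("plate",s[i],rect(Q),np.median(Q[:,2]))
    g=reg&(hsv[...,0]>60)&(hsv[...,0]<90)&(hsv[...,1]>90)&(z<.04)
    k,l,s,c=cv2.connectedComponentsWithStats(g.astype(np.uint8))
    for i in range(1,k):
        if s[i,4]>60: Q=W[l==i]; print("green",s[i],rect(Q),np.median(Q[:,2]),Q.min(0),Q.max(0))
    b=reg&(hsv[...,0]>15)&(hsv[...,0]<32)&(hsv[...,1]>120)&(z<.1); Q=W[b]; print("brass",len(Q),Q.mean(0),Q.min(0),Q.max(0))
    r=reg&((hsv[...,0]<8)|(hsv[...,0]>172))&(hsv[...,1]>130)&(z>.05); Q=W[r]; print("red",len(Q),Q.mean(0) if len(Q) else 0)
    # leaf points
    lf=reg&(z>.06)&(y<.1)&(y>-.1)&(x>.45)&(hsv[...,1]<80)&(p.min(-1)>70);Q=W[lf]
    print("leaf",len(Q),Q.min(0),Q.max(0)); m=Q.mean(0);U,S,V=np.linalg.svd(Q-m,full_matrices=False);print(m,S,V[2])
def crop(n,a,b,c,e,k):
    im=cv2.imread(f"pics/{n}0.png")[a:b,c:e];return cv2.resize(im,None,fx=k,fy=k,interpolation=cv2.INTER_CUBIC)
A=crop("top",90,270,85,275,3);B=crop("scene",140,350,130,300,2.571)[:540]
cv2.imwrite("pics/c1.png",cv2.resize(np.hstack([A,B]) if A.shape[0]==B.shape[0] else A,(800,430)))
E
```

```text
top bench z -5.379431261887113e-06
plate [ 108  171   47   37 1465] ((0.5146961808204651, 0.2257520854473114), (0.09243220835924149, 0.11905106902122498), 3.3176727294921875) 0.022388969953139437
green [ 199  163   48   36 1540] ((0.5425931811332703, -0.005066186189651489), (0.0912635400891304, 0.11822222173213959), 4.849208831787109) 0.008401121050774396 [ 0.49518298 -0.06739054  0.00139975] [0.58950168 0.05662028 0.01508896]
green [239 198  18  22 202] ((0.4701702296733856, -0.07194308936595917), (0.05428055301308632, 0.043732792139053345), 1.0182685852050781) 0.008055770936822082 [ 0.44273883 -0.09384523  0.00402196] [ 0.49764938 -0.05055679  0.01280342]
green [201 204  29  19 296] ((0.4577806890010834, 0.012061968445777893), (0.04461026191711426, 0.07182890921831131), 4.378663539886475) 0.008257350822143072 [ 0.43355866 -0.02535546  0.00257337] [0.48069702 0.04809058 0.01388031]
brass 11 [ 0.46553992 -0.02961302  0.01339071] [ 0.45247923 -0.04518563  0.00748101] [ 0.47999202 -0.01929773  0.02597026]
red 101 [ 0.68930022 -0.01714612  0.17514673]
leaf 1490 [ 0.6043645  -0.05395303 
[... 487 characters left out ...]
83824157715) 0.010465911272587558 [ 0.50076227 -0.0698749   0.00674872] [0.59231095 0.05023695 0.01398104]
green [243 237  30  26 297] ((0.4595160484313965, 0.012307751923799515), (0.047056518495082855, 0.07449396699666977), 4.133241176605225) 0.010238116877661518 [ 0.4335983  -0.02642205  0.00475873] [0.48390961 0.04971199 0.01657736]
brass 204 [ 0.46538627 -0.03153037  0.02156261] [ 0.44433478 -0.05612647  0.00918138] [ 0.48252904 -0.01386417  0.03562816]
red 20 [ 0.68908274 -0.00218435  0.17523785]
leaf 1732 [ 0.60501725 -0.05640648  0.06001876] [0.69578002 0.04201735 0.21230615]
[ 0.63086966 -0.00346947  0.14315112] [1.921612   1.14698446 0.19907421] [-0.96582964 -0.06547407  0.2507713 ]
```

View pics/c1.png

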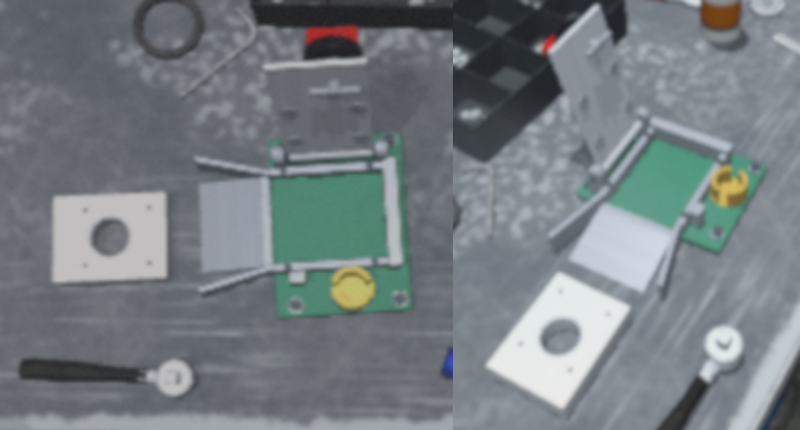

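```bash
cat >> h.py <<'E'
O=np.array([.541,-.005]);PSI=.082
def J(x,y,z):
    c,s=np.cos(PSI),np.sin(PSI);return [O[0]+(c*x-s*y)/1e3,O[1]+(s*x+c*y)/1e3,z/1e3]
RPY=[np.pi,0,PSI+np.pi/2]
def F(): return R.from_euler("z",-PSI).apply(monitor.get_wrist_force()).round(1)
def inv():
    p=np.array(monitor.get_position());q=R.from_euler("z",-PSI).apply([*(p[:2]-O),p[2]])*1e3;return q.round(1)
E
python3 - <<'E'
from h import *
arm.command_gripper(.05)
arm.move_pose(J(-6.5,335,110),RPY)
arm.move_straight(J(-6.5,328,8),rate=.15)
print(monitor.get_joint_positions(),inv(),F())
arm.move_straight(J(-6.5,300,8),rate=.1); print(inv(),F())
for x,y,z in[(0,235,8),(0,153,9),(0,136,22),(0,100,20)]:
    arm.move_straight(J(x,y,z),rate=.08); print(inv(),F(),monitor.get_time())
p,d=imaging.capture("scene"); cv2.imwrite("pics/s1.png",cv2.resize(cv2.cvtColor(p,cv2.COLOR_RGB2BGR)[120:330,110:330],(660,600)))
E
```

```text
[3.67484656e-01 4.87456571e-01 1.66117569e+00 3.55788882e-05
 9.91389195e-01 2.85020150e-01] [ -5.8 328.5   8.9] [ 0.8 -0.3 -0.5]
[ -6.1 299.3   8.5] [-0.7  0.1 -0.6]
[  0.  235.2   8. ] [ 1.2 -1.  -0.2] 4.3083
[ -0.  153.4   9. ] [-1.   0.   0.1] 5.4833
[  0.6 135.5  22.7] [ 0.9  0.6 -0.5] 5.9
[-0.  99.6 19.9] [0.1 0.8 0.6] 6.5
```

View pics/s1.png

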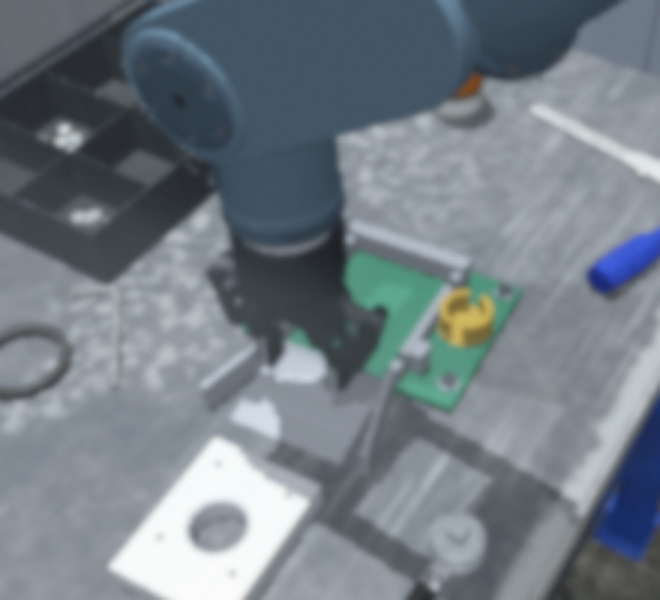

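The picture shows the fingers at the lip, with tips near crop (275,365) and (345,385). The plate is still at crop (215,530), its starting place, so the push went over it or missed it. I'll check before moving again.

```bash
python3 - <<'E'
from h import *
print(monitor.get_opening(),inv(),monitor.get_orientation(),monitor.get_time())
for n in("top","scene"):
    p,d=imaging.capture(n);W=cloud(n,d).reshape(-1,3);W=W[d.ravel()>0];c=p.reshape(-1,3)[d.ravel()>0]
    q=R.from_euler("z",-PSI).apply(W-[*O,0])*1e3
    m=(q[:,2]>14)&(q[:,2]<34)&(q[:,1]>72)&(q[:,1]<330)&(abs(q[:,0])<80)&(c.min(1)>150);Q=q[m]
    Q=Q[Q[:,1]>120];print(n,"plate",rect(Q),np.median(Q[:,2]),len(Q))
    f=(c.max(1)<70)&(abs(q[:,0])<70)&(q[:,1]>60)&(q[:,1]<140)&(q[:,2]<90)&(q[:,2]>5);print("finger low",np.sort(q[f][:,2])[:10].round(), q[f].min(0),q[f].max(0))
    s=q[f];print(s[np.argsort(s[:,2])[:12]].round())
E
```

```text
0.049697785186233696 [-0.1 99.9 20. ] [-3.14144842e+00 -1.95959427e-04  1.65228369e+00] 6.55
top plate ((-8.891824722290039, 218.42774963378906), (73.89163208007812, 63.01904296875), 76.53204345703125) 22.40000912277584 409
finger low [67. 82. 85. 86. 86. 87. 88. 90.] [-42.66574164  87.51672532  67.21192547] [-31.65084371  93.63818357  89.95089562]
[[-38.  94.  67.]
 [-43.  94.  82.]
 [-41.  93.  85.]
 [-36.  88.  86.]
 [-38.  93.  86.]
 [-32.  88.  87.]
 [-34.  88.  88.]
 [-39.  90.  90.]]
scene plate ((1.0066490173339844, 205.0094757080078), (113.00479125976562, 192.15216064453125), 11.948140144348145) 24.254962093637644 2265
finger low [57. 59. 60. 61. 62. 62. 63. 63. 64. 64.] [-48.48437677  95.94811776  57.22706043] [ 27.26013258 111.86007466  89.78168352]
[[ 25. 104.  57.]
 [ 26. 106.  59.]
 [ 25. 103.  60.]
 [ 24. 100.  61.]
 [ 26. 102.  62.]
 [-37. 106.  62.]
 [ 25.  99.  63.]
 [ 25. 106.  63.]
 [-38. 104.  64.]
 [-39. 101.  64.]
 [ 25.  98.  65.]
 [-38.  99.  65.]]
```

```bash
python3 - <<'E'
from h import *
p,d=imaging.capture("scene");q=R.from_euler("z",-PSI).apply(cloud("scene",d).reshape(-1,3)-[*O,0]).reshape(384,512,3)*1e3
for u in (200,203,206,222,225,228): print(u,[(v,q[v,u].round().astype(int).tolist(),int(p[v,u].mean())) for v in range(236,268,3)])
for u in(170,182,195): print("plate",u,[(v,q[v,u].round().astype(int).tolist()) for v in range(268,345,8)])
E
```

```text
200 [(236, [26, 102, 83], 65), (239, [25, 105, 76], 64), (242, [25, 106, 66], 61), (245, [25, 108, 59], 65), (248, [25, 110, 49], 125), (251, [40, 93, 9], 153), (254, [36, 100, 8], 142), (257, [33, 106, 4], 145), (260, [28, 113, 5], 152), (263, [24, 120, 5], 196), (266, [20, 127, 3], 217)]
203 [(236, [25, 92, 73], 78), (239, [26, 93, 62], 80), (242, [25, 96, 55], 81), (245, [24, 98, 47], 140), (248, [37, 84, 11], 195), (251, [33, 91, 10], 206), (254, [29, 97, 9], 156), (257, [25, 104, 7], 146), (260, [21, 111, 7], 146), (263, [17, 118, 6], 147), (266, [13, 124, 5], 161)]
206 [(236, [49, 50, 13], 103), (239, [42, 61, 17], 149), (242, [38, 68, 16], 183), (245, [34, 75, 15], 200), (248, [30, 82, 13], 204), (251, [26, 89, 12], 213), (254, [22, 95, 10], 161), (257, [19, 101, 8], 145), (260, [15, 108, 7], 146), (263, [10, 115, 6], 148), (266, [6, 122, 6], 145)]
222 [(236, [-31, 99, 111], 61), (239, [10, 39, 10], 73), (242, [-32, 102, 94], 66), (245, [-36, 110, 96], 61), (248, [-36, 112, 87], 63), (251, [-32, 106, 67], 79), (254, [-31, 106, 55], 88), (257, [-32, 109, 48], 111), (260, [-21, 
[... 668 characters left out ...]
 145)]
plate 170 [(268, [81, 161, 2]), (276, [68, 178, 1]), (284, [56, 196, 1]), (292, [32, 222, 26]), (300, [20, 238, 27]), (308, [10, 252, 26]), (316, [1, 266, 24]), (324, [-9, 280, 24]), (332, [-17, 292, 20]), (340, [-18, 299, -1])]
plate 182 [(268, [56, 148, 0]), (276, [32, 177, 24]), (284, [21, 194, 24]), (292, [10, 210, 24]), (300, [9, 217, 1]), (308, [-1, 232, 1]), (316, [-21, 255, 24]), (324, [-31, 269, 24]), (332, [-41, 283, 26]), (340, [-44, 292, 10])]
plate 195 [(268, [28, 135, 1]), (276, [17, 153, 0]), (284, [-5, 182, 25]), (292, [-16, 199, 25]), (300, [-25, 213, 22]), (308, [-35, 229, 23]), (316, [-45, 244, 24]), (324, [-51, 255, 16]), (332, [-54, 264, 0]), (340, [-63, 278, 0])]
```

Fingertips measure about 45 mm above the bench with the TCP at 20 mm, so they passed over the plate. The plate hasn't moved. I'll back off, shut the fingers and measure where the tips really are.

```bash
cat > tip.py <<'E'
from h import *
def tip(tag):
    i=inv();out=[]
    for n in("scene",):
        p,d=imaging.capture(n);q=R.from_euler("z",-PSI).apply(cloud(n,d).reshape(-1,3)-[*O,0])*1e3
        m=(d.ravel()>0)&(abs(q[:,0]-i[0])<60)&(abs(q[:,1]-i[1])<20)&(q[:,2]>30)&(q[:,2]<i[2]+70);s=q[m];s=s[np.argsort(s[:,2])]
        print(tag,n,i,monitor.get_opening(),s[:10].round().tolist())
    return p
E
python3 - <<'E'
from tip import *
arm.move_straight(J(0,110,70),rate=.25)
arm.move_straight(J(-6.5,335,70),rate=.3)
tip("50")
arm.command_gripper(0.0)
p=tip("0");cv2.imwrite("pics/s2.png",cv2.resize(cv2.cvtColor(p,cv2.COLOR_RGB2BGR)[200:384,70:300],(690,552)))
print(monitor.get_time())
E
```

```text
50 scene [ -7.1 333.8  69. ] 0.04991882401610728 [[19.0, 337.0, 91.0], [18.0, 330.0, 93.0], [19.0, 340.0, 93.0], [-38.0, 340.0, 95.0], [-38.0, 342.0, 95.0], [18.0, 332.0, 95.0], [18.0, 337.0, 95.0], [24.0, 344.0, 96.0], [19.0, 339.0, 96.0], [19.0, 331.0, 96.0]]
0 scene [ -6.4 334.9  70.1] -0.00013283447440137126 [[-12.0, 341.0, 91.0], [-12.0, 343.0, 94.0], [-13.0, 341.0, 95.0], [-2.0, 345.0, 97.0], [-6.0, 345.0, 97.0], [-12.0, 344.0, 97.0], [-12.0, 341.0, 97.0], [-11.0, 345.0, 98.0], [-16.0, 341.0, 98.0], [-0.0, 345.0, 98.0]]
8.5833
```

View pics/s2.png

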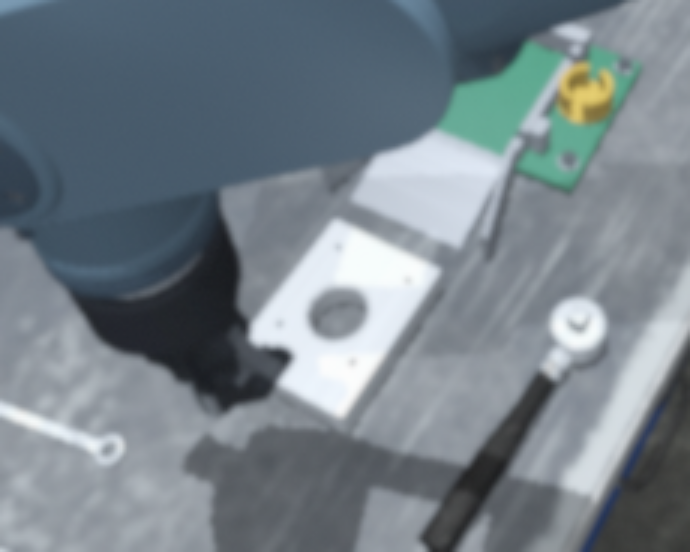

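Tips measure about 21 mm above the reported TCP, both open and shut. I'll confirm by touching the bench gently.

```bash
python3 - <<'E'
from h import *
print(F())
for op in(0.0,.05):
    arm.move_straight(J(-6.5,338,15),rate=.25)
    arm.command_gripper(op); f0=F()
    for z in range(6,-40,-2):
        arm.move_straight(J(-6.5,338,z),rate=.06);f=F()
        if abs(f[2]-f0[2])>5: break
    print(op,z,f0,f,inv(),monitor.get_time())
E
```

```text
[ 0.6 -0.1 -0.1]
0.0 -22 [0.1 0.1 0.1] [-6.5 -2.  16.6] [ -6.3 338.1 -20.1] 12.9667
0.05 -24 [ 0.  -0.3  0. ] [-1.8 -0.4  6.5] [ -6.1 338.1 -23.1] 17.85
```

Touch confirms it: the tips sit 20.5 mm (shut) and 23 mm (open 50 mm) short of the reported TCP. I'll apply this correction and push again, checking force.

```bash
python3 - <<'E'
from h import *
T=23
arm.move_straight(J(-6.5,330,8-T),rate=.1); f0=F()
print(inv(),f0)
arm.move_straight(J(-6.5,300,8-T),rate=.12); print(inv(),F()-f0)
for x,y,z in[(0,235,8),(0,153,9),(0,136,22),(0,110,24),(0,85,22)]:
    arm.move_straight(J(x,y,z-T),rate=.1); print(inv(),F()-f0,monitor.get_time())
    if abs(F()-f0).max()>40: break
y=85
while y>56:
    y-=3; arm.move_straight(J(0,y,22-T),rate=.08); f=F()-f0
    if abs(f[1])>12: break
print(y,inv(),f,monitor.get_time())
p,d=imaging.capture("scene"); cv2.imwrite("pics/s3.png",cv2.resize(cv2.cvtColor(p,cv2.COLOR_RGB2BGR)[120:330,110:330],(660,600)))
E
```

```text
[ -5.8 329.9 -14.5] [0.9 0.3 0.2]
[ -6.5 299.6 -15.2] [-1.5 -0.3 -0.5]
[  0.  234.8 -15. ] [-0.9 -0.2  0.2] 19.3167
[ 1.000e-01  1.529e+02 -1.390e+01] [-0.8 -0.6 -0.4] 20.2833
[  0.6 135.7  -0.4] [-1.4  0.4 -1. ] 20.65
[-1.000e-01  1.097e+02  8.000e-01] [-1.  -0.5  0. ] 21.0583
[-0.1 84.8 -1.1] [-1.3  0.1 -0.6] 21.4583
61 [ 0.3 66.5 -0.9] [ 3.1 25.8  1.7] 23.4583
```

View pics/s3.png

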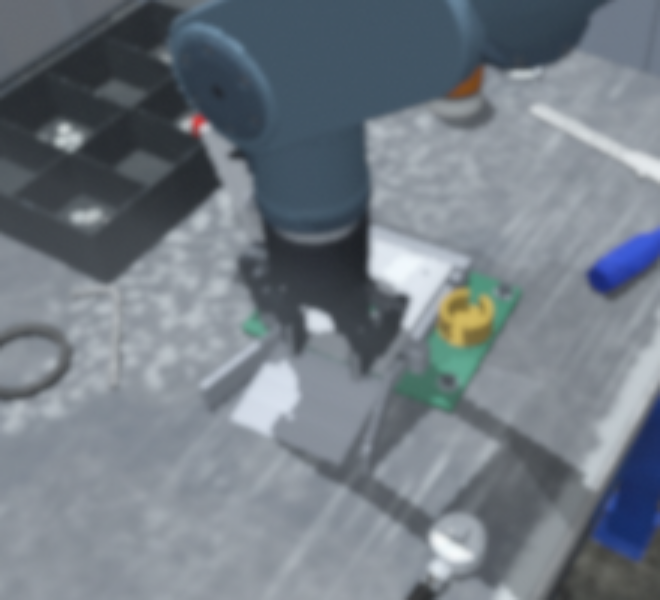

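The picture shows the plate in the nest, with the fingers at its tail near crop (330,365) and the stop felt at 26 N. I'll retreat, check that the plate is flat, and measure the gripper's profile and the leaf.

```bash
python3 - <<'E'
from h import *
arm.move_straight(J(0,74,2),rate=.1)
arm.move_straight(J(0,110,200),rate=.35)
arm.command_gripper(0.0)
i=inv()
for n in("top","scene"):
    p,d=imaging.capture(n);q=R.from_euler("z",-PSI).apply(cloud(n,d).reshape(-1,3)-[*O,0])*1e3;c=p.reshape(-1,3)
    ok=d.ravel()>0
    m=ok&(abs(q[:,0])<40)&(q[:,1]>-50)&(q[:,1]<62)&(q[:,2]>15)&(q[:,2]<60)&(c.min(1)>120);Q=q[m]
    if len(Q)>50:
        A=np.c_[Q[:,:2],np.ones(len(Q))];k,*_=np.linalg.lstsq(A,Q[:,2],rcond=None);print(n,"plate plane",k,len(Q),Q.min(0),Q.max(0))
    m=ok&(q[:,0]>68)&(q[:,0]<125)&(q[:,1]>-52)&(q[:,1]<38)&(q[:,2]>60)&(q[:,2]<205)&(c.min(1)>70)&(np.ptp(c,1)<40);Q=q[m]
    if len(Q)>50: mm=Q.mean(0);V=np.linalg.svd(Q-mm,full_matrices=False)[2][2];print(n,"leaf",mm,V,len(Q))
    if n=="scene":
        for h in range(0,150,10):
            m=ok&(abs(q[:,0]-i[0])<80)&(abs(q[:,1]-i[1])<60)&(q[:,2]>i[2]+20+h)&(q[:,2]<=i[2]+30+h);Q=q[m]-[i[0],i[1],0]
            if len(Q): print(h,len(Q),Q.min(0)[:2].round(),Q.max(0)[:2].round())
print(i,monitor.get_time())
E
```

```text
top plate plane [ 6.71660503e-04 -6.54652036e-05  3.23188113e+01] 1114 [-39.94873926 -49.89472074  15.01395967] [39.94719736 61.82452068 38.30658789]
top leaf [ 88.11502445  -7.16601579 140.83290102] [-0.97090927  0.00922049  0.2392701 ] 1286
scene plate plane [-1.28370938e-02 -3.76237577e-02  3.27090841e+01] 1089 [-39.93587294 -49.85970839  15.14118076] [39.98845113 61.84867429 37.924696  ]
scene leaf [78.28536068  7.7856603  97.5853144 ] [-0.96961837  0.01705099  0.24402763] 438
0 25 [-12.  -1.] [12. 10.]
10 64 [-14.  -8.] [13. 11.]
20 59 [-14.  -5.] [13. 11.]
30 48 [-15.  -2.] [13. 11.]
40 77 [-32.   2.] [30. 13.]
50 175 [-37. -12.] [39. 13.]
60 150 [-47. -16.] [46. 17.]
70 186 [-53.  -4.] [55. 17.]
80 243 [-62. -11.] [62. 17.]
90 308 [-62. -13.] [60. 20.]
100 238 [-50.  -9.] [48. 20.]
110 105 [-43.  -8.] [-8. 11.]
120 65 [-38. -12.] [20. 35.]
130 212 [-38. -14.] [26. 38.]
140 247 [-38. -20.] [26. 37.]
[-1.000e-01  1.100e+02  1.997e+02] 25.15
```

The plate lies flat (top at 33–34 mm, no tilt) and the leaf is at 1.815 rad. Next I swing the leaf down.

```bash
python3 - <<'E'
from h import *
T=20.5
arm.move_straight(J(40,60,265-T),rate=.3)
arm.move_straight(J(142,24,265-T),rate=.3)
arm.move_straight(J(142,24,187-T),rate=.2); f0=F(); print(inv(),monitor.get_time())
for th in(1.75,1.57,1.35,1.15,.95,.75,.55,.38,.22,.1,.03):
    c,s=np.cos(th),np.sin(th); r=176 if th>1.571 else 150
    x=66-r*c+3*s+13*s; z=189 if th>1.571 else 39+150*s+3*c
    arm.move_straight(J(x,24,z-T),rate=.12); f=F()-f0; print(th,inv(),f)
    if abs(f).max()>30: break
for z in range(45,36,-1):
    arm.move_straight(J(-84,24,z-T),rate=.05); f=F()-f0
    if f[2]>12: break
print(z,inv(),f,monitor.get_time())
arm.move_straight(J(-84,24,150),rate=.3); arm.move_straight(J(-84,190,170),rate=.35)
for n in("top","scene"):
    p,d=imaging.capture(n);cv2.imwrite(f"pics/{n}4.png",cv2.cvtColor(p,cv2.COLOR_RGB2BGR));np.save(f"{n}4.npy",d)
a=cv2.imread("pics/top4.png")[140:240,160:290];b=cv2.imread("pics/scene4.png")[170:270,170:300]
cv2.imwrite("pics/c4.png",cv2.resize(np.hstack([a,b]),(800,308)))
print(monitor.get_time())
E
```

```text
[141.7  24.5 167.3] 26.6083
1.75 [114.1  23.9 170.7] [-0.9 -0.6 -0.9]
1.57 [ 82.3  23.9 168.7] [-1.1 -0.2 -1.3]
1.35 [ 49.2  24.  165.5] [-2.3 -0.8  0.2]
1.15 [ 19.8  24.  156.7] [-0.7 -0.8 -0.5]
0.95 [ -7.6  23.9 142.5] [-1.  -1.3 -0.3]
0.75 [-32.3  23.9 123.2] [-1.5 -1.2 -0.8]
0.55 [-53.   23.9  99.8] [-0.5 -1.   0.1]
0.38 [-67.1  24.   77.2] [-1.2 -0.1  0.1]
0.22 [-76.8  24.   54.3] [-1.4 -0.4 -0.5]
0.1 [-81.7  24.   36.6] [-0.3 -0.1 -0.9]
0.03 [-83.5  24.   26.2] [-1.7 -0.6  0.9]
41 [-83.8  24.   21.8] [-7.2  1.  14.5] 31.9917
33.3
```

View pics/c4.png

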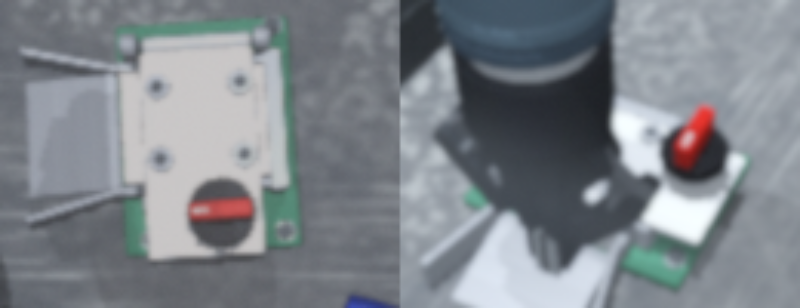

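The leaf is down level, with the black disc and red wing at top-crop (220,212), the wing along jig y. I'll measure the knob.

```bash
python3 - <<'E'
from h import *
for n in("top","scene"):
    p=cv2.imread(f"pics/{n}4.png");d=np.load(f"{n}4.npy");q=R.from_euler("z",-PSI).apply(cloud(n,d).reshape(-1,3)-[*O,0])*1e3
    h=cv2.cvtColor(p,cv2.COLOR_BGR2HSV).reshape(-1,3);near=(d.ravel()>0)&(abs(q[:,0]+78)<45)&(abs(q[:,1]+22)<45)
    r=near&((h[:,0]<8)|(h[:,0]>172))&(h[:,1]>130)&(q[:,2]>80);print(n,"red",r.sum(),rect(q[r]),np.median(q[r][:,2]))
    k=near&(h[:,2]<80)&(q[:,2]>58)&(q[:,2]<85);print("disc",k.sum(),rect(q[k]),np.median(q[k][:,2]))
    m=(d.ravel()>0)&(abs(q[:,0])<40)&(abs(q[:,1])<35)&(h[:,2]>120);print("leaf z",np.median(q[m][:,2]),"near knob", np.median(q[(d.ravel()>0)&(abs(q[:,0]+85)<12)&(abs(q[:,1]-22)<10)][:,2]))
E
```

```text
top red 77 ((-78.8857192993164, -24.752256393432617), (42.27227020263672, 12.474627494812012), 86.47095489501953) 92.34834891128851
disc 42 ((-93.68429565429688, -21.623409271240234), (40.93562698364258, 17.023395538330078), 86.994873046875) 70.15070943572411
leaf z 40.50901575079613 near knob 39.72170514170137
scene red 96 ((-78.10244750976562, -21.616947174072266), (14.177105903625488, 46.31429672241211), 0.11819978058338165) 92.67717571562838
disc 164 ((-80.58122253417969, -17.14122772216797), (45.589962005615234, 39.9148063659668), 23.555875778198242) 71.41518979219485
leaf z 42.586545792210664 near knob 41.32350364240045
```

```bash
python3 - <<'E'
from h import *
kx,ky=-78.5,-22.5
arm.command_gripper(.045,strength=30)
arm.move_straight(J(kx,ky,120),rate=.35)
arm.move_straight(J(kx,ky,53.5),rate=.15)
f0=F(); arm.command_gripper(0.0,strength=30)
print(monitor.get_opening(),monitor.get_grasp_force(),inv(),F()-f0,monitor.get_time())
z=53.5
while z>34:
    z-=1.5 if z>42 else 1; arm.move_straight(J(kx,ky,z),rate=.05); f=F()-f0; print(z,inv()[2],f)
    if f[2]>20: break
print(z,inv(),F()-f0,monitor.get_ft_torque(),monitor.get_time())
E
```

```text
0.013567556409573023 33.92594933509827 [-77.4 -22.8  54.7] [0.5 2.6 4.1] 35.5417
52.0 53.0 [2.1 1.2 4.8]
50.5 51.6 [0.9 2.6 7.1]
49.0 50.2 [0.2 2.7 7. ]
47.5 48.8 [0.5 2.9 9.1]
46.0 47.4 [-0.4  2.  10. ]
44.5 46.0 [-0.3  3.   9.8]
43.0 44.6 [-1.1  4.6 11.4]
41.5 43.2 [-1.   3.5 12.1]
40.5 42.2 [-1.5  3.8 13.4]
39.5 41.3 [-1.3  2.8 13.6]
38.5 40.5 [-2.5  3.4 15.3]
37.5 40.3 [-5.7  4.9 25.1]
37.5 [-77.1 -22.9  40.3] [-5.7  4.9 25.1] [0.64812374 1.42431399 0.08690372] 38.5417
```

It bottomed after about 14 mm (25 N). Now the clockwise turn.

```bash
python3 - <<'E'
from h import *
kx,ky=-77.5,-22.7
f0=np.array([0,0,0])
for a in(.2,.4,.6,.8,1.0,1.12):
    arm.move_straight(J(kx,ky,38),rotation=[np.pi,0,PSI+np.pi/2-a],rate=.05)
    print(a,round(PSI+np.pi/2-monitor.get_orientation()[2],3),inv(),F(),np.round(monitor.get_ft_torque(),2),monitor.get_time())
E
```

```text
0.2 0.2 [-76.9 -22.9  40.4] [-7.4  3.1 24.2] [ 0.57  1.57 -0.07] 38.8917
0.4 0.4 [-76.7 -22.9  40.4] [-7.1  3.9 23.5] [ 0.53  1.45 -0.05] 39.2417
0.6 0.6 [-76.5 -23.   40.4] [-6.3  4.2 21.9] [ 0.54  1.3  -0.02] 39.5917
0.8 0.8 [-76.4 -23.1  40.4] [-6.2  3.5 21.7] [0.46 1.26 0.01] 39.9417
1.0 1.0 [-76.3 -23.3  40.4] [-5.8  2.2 22.4] [ 0.4   1.21 -0.03] 40.2917
1.12 1.121 [-76.3 -23.3  40.4] [-6.2  2.  21.5] [0.36 1.11 0.01] 40.5583
```

```bash
python3 - <<'E'
from h import *
kx,ky=-76.8,-23
rot=[np.pi,0,PSI+np.pi/2-1.09]
arm.move_straight(J(kx,ky,41),rotation=rot,rate=.04)
arm.move_straight(J(kx,ky,45.5),rate=.04); print(inv(),F(),np.round(monitor.get_ft_torque(),2))
arm.command_gripper(.045); print(F())
arm.move_straight(J(kx,ky,120),rate=.25)
arm.move_straight(J(kx,200,180),rate=.35)
for n in("top","scene"):
    p,d=imaging.capture(n);cv2.imwrite(f"pics/{n}5.png",cv2.cvtColor(p,cv2.COLOR_RGB2BGR))
    q=R.from_euler("z",-PSI).apply(cloud(n,d).reshape(-1,3)-[*O,0])*1e3
    h=cv2.cvtColor(p,cv2.COLOR_RGB2HSV).reshape(-1,3);near=(d.ravel()>0)&(abs(q[:,0]+78)<45)&(abs(q[:,1]+22)<45)
    r=near&((h[:,0]<8)|(h[:,0]>172))&(h[:,1]>130)&(q[:,2]>72);print(n,"red",r.sum(),rect(q[r]),np.median(q[r][:,2]))
    m=(d.ravel()>0)&(abs(q[:,0])<40)&(abs(q[:,1])<35)&(h[:,2]>120);print("leaf z",np.median(q[m][:,2]))
a=cv2.imread("pics/top5.png");b=cv2.imread("pics/scene5.png")[170:270,170:300]
cv2.imwrite("pics/c5.png",np.hstack([cv2.resize(a,(480,360)),cv2.resize(b,(320,360))]))
print(monitor.get_time())
E
```

```text
[-76.4 -23.3  46.9] [-3.5  1.1 10.6] [0.18 0.66 0.05]
[-0.4  0.4 -0.1]
top red 77 ((-84.98931884765625, -26.08586883544922), (35.28431701660156, 12.548632621765137), 28.4760684967041) 86.58581093239093
leaf z 40.52711626805994
scene red 129 ((-78.420166015625, -21.49578094482422), (44.953269958496094, 13.272712707519531), 28.016578674316406) 84.44769069933922
leaf z 42.46262369638676
42.8417
```

View pics/c5.png

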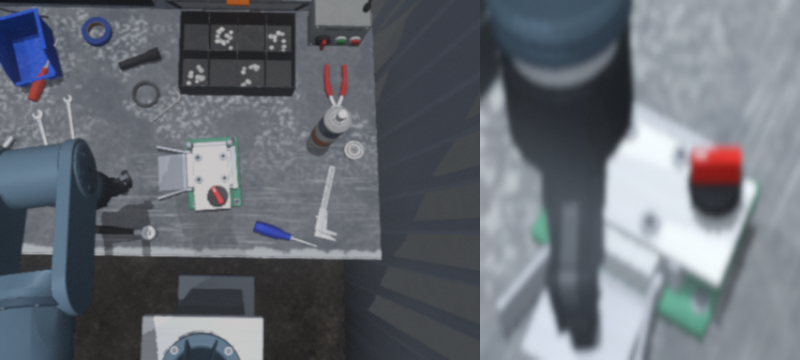

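The wing is turned 62° (1.08 rad) and the knob has risen to about 6 mm in, so it sits in the notch. The leaf is level, the bystanders are where they were and the robot is clear.

```bash
python3 -c "
from station import sign_off
print(sign_off())"
```

```text
the job is handed in; nothing more can be done
None
```

The job is handed in: the plate is flat in the nest against the stop, the leaf is shut, and the bayonet knob is locked in its notch (1.08 rad, about 6 mm in). It took about 43 s, and a first push that passed over the plate without moving it (fingertips about 21 mm short of the reported TCP) was corrected and redone.

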